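# Stamp the test tile and hold it up to the inspection camera

### The arm

A 7-joint arm with a two-finger parallel gripper is mounted at the origin on the work surface. World frame = base frame: x ahead of the robot, y to its left, z up, the work surface at z = 0. Lengths are in mm, angles in degrees, forces in N, time in s.
With the tool pointing down it reaches from about 425 to 950 mm from the base axis. Payload 4.7 kg.
Tool frame: the origin (TCP) lies midway between the tips of the shut fingers; the grasp point (between the pads) lies 19 mm behind it; x points along the fingers, y is the direction in which the jaws open and shut, and the axes are right-handed (so a half turn about x gives the same grasp; the last joint's range is limited). The gripper opens to 87 mm and grips with 3 to 60 N. Pads are 19 mm wide; open, the fingers measure 117 mm over their backs; the gripper's body (75 mm by 190 mm) begins 51 mm behind the grasp point.
Start: joints at [-72.817, 26.849, -2.785, 87.806, 1.381, 65.374, -4.715], TCP at [217.922, 638.873, 222.573] pointing down, gripper open.
Joint ranges: [-148.3, 148.3], [-19.14, 114.17], [-79.39, 73.82], [5.75, 140.21], [-59.74, 239.74], [12.07, 113.84], [-152.46, 152.46]. Speed limits (degrees/s): [147.25, 147.25, 180, 180, 180, 180, 180].

### API

Orientations are given as [roll, pitch, yaw] about the fixed x, y, z axes, in that order (R = Rz(yaw) Ry(pitch) Rx(roll)).
In Python, from bench import bot gives the robot as it stands. The module is installed in compiled form; this text tells all that it offers.
- The arm moves only by the shell command python3 -m creep 'ROWS' [OPENING] [FORCE]. ROWS is JSON, a list of rows, each a list of 4 numbers: the shift along the tool's x, y, z as a fraction of full scale, then the turn about the tool's x as a fraction of full scale. In form: [[x, y, z, twist], ...]. A call has 1 to 8 rows; each row shifts and turns the commanded pose from where the row before left it, along the tool's axes as they then stand; what a row does not reach is not made up. Full scale, the value 1, is 0.5 m for a shift and 90 degrees for a turn. A row lasts 1/12 s, in which the tool goes at most 41.7 mm and 7.16 degrees, less where a joint would pass 70% of its speed; a pose out of reach is approached as far as the arm can. A call with a number of a shift or a turn outside -1 to 1 is refused whole. A call with a gripper value outside its range is refused whole. OPENING is the opening, from -1 (shut) to 1 (fully open), set as the call begins (- or left out, the last holds). The fingers move at their own pace and stop on an object; FORCE is the grip in N (left out, the last holds). Time passes only in rows, so rows that do not move let the fingers close. It gives the time, the measured TCP pose, the force and the opening at its end, in the units of the state.
- bot.get_state(): the state, without advancing time (a new reading comes with each control period).
- bot.snapshot(name): name is "scene" or "side" or "wrist"; returns a dict with "pixels" (400x640x3 uint8, red, green, blue), "camera_matrix" (3x3 intrinsics, pixels), "k1" (the pictures are not rectified: a ray, as slopes to the right and down, at radius r is drawn at 1 + k1 r^2 times it, then the intrinsics apply), "view" (4x4, takes a point from world to camera coordinates); the wrist camera has in their place "mount" (4x4, takes a point from camera to tool coordinates, whose origin is the TCP and whose axes are the tool frame's). Camera axes: x right, y down, z forward; pixel columns grow to the right and rows downward; lengths in mm; the calibration is good to about 2 mm. A picture is of the moment at which its call begins: read the wrist's pose just before it. There is no depth.
- bot.close_job(): hands the job in, once; it reports no verdict.
The state is a dict: "time": time; "qpos": joint angles; "qd": joint speeds; "effort": joint torques, N m; "tool_pos": TCP position; "ee_rot": TCP orientation; "contact_force": force on the tool from outside, world axes, zero at the start; "torque": the same for the moment, N m; "width": finger opening in mm.
Only numpy, scipy, OpenCV 4.12 (cv2) and the standard library are available. Lean on these libraries where they do the work, as an engineer would, in place of code of your own. Each camera call takes 0.05 s, during which the arm holds its last target.

### The job

Mark the fired test tile lying in the lever press: pull the lever all the way down to its stop so that the stamp presses the tile, and let the lever spring back up. Then take the tile out of the press and finish holding it still in the air for the inspection camera, with the stamped spot on the lens axis 180 mm in front of the lens, the stamped face square to the lens and the tile's length upright in the picture, stamped end lowest: the job ends with the tile still in the grip. Do not bump the camera, and leave the cup, the tin, the scraper and the spare tile where they are.

Things in the scene. Friction and masses are not known exactly. Their poses are not given: they have to be found in the camera images.
- tile_center (a point): Centre of the test tile lying in the press: rigid brick-red fired clay, 160 x 50 x 10 mm, 120 to 200 g, pale glaze on mid-face, a 7 mm hole near the end sticking out towards the robot. Axes: x along its length to the end under the stamp, y across its width, z out of its upper face (level in the press, underside 60 mm above the bench). Grasp across the width, 55 mm from here towards the hole end.
- tile_mark (a point): The spot to be stamped: on the tile's upper face, 55 mm from the tile's centre along its +x (25 mm from the inner end), midway across; axes as tile_center. With the lever up, the stamp hangs 20 mm above it.
- jig (a point): Plywood jig on the press, at the middle of the surface the tile's stamped end lies on (60 mm above the bench, under the ram); axes of the press. Side fences and an end stop 8 mm high, 1 to 4 mm clear, hold the tile's inner 70 mm; its outer 85 mm lies on a tongue only 30 mm wide, so both long edges are free for fingers there (foot of the press 38 mm below). The tile draws straight out along -x.
- lever_grip (a point): Middle of the lever's handle: a level black rubber bar, 24 mm thick and 95 mm long, to the right of the press seen from the robot, 306 mm above the bench when up. It swings down on a 185 mm radius about lever_pivot. Push it down from above, e.g. with shut fingers: about 2 N at first, 9 N at the stop. Left alone it springs back up. Axes as lever_pivot when up; they turn with it.
- lever_pivot (a point): On the lever's level pivot axis, abreast of the middle of the handle, 200 mm above the bench, fixed to the press. Axes of the press: x from its front (robot's side) to its back, y left along the pivot axis, z up.
- lever (a joint): Lever angle, rad: 0 = up at rest, handle 35 degrees above the level on the robot's side of the pivot; grows as the handle goes down; 1.05 = on its stop, handle 25 degrees below the level, 122 mm above the bench. The stamp meets the tile at 0.83; its own spring gives for the rest.
- stamp: Sprung stamp under the ram: 30 x 30 mm rubber face (origin at its middle) below a 36 mm square aluminium holder. Axes of the press. It goes down 24 mm per rad of the lever.
- press: Grey C-frame bench press; origin on the bench under the ram axis; x from its front (robot's side) to its back, y left, z up. Foot 260 x 130 mm, 22 mm high; head 72 mm wide, 165 to 235 mm above the bench, reaching 45 mm in front of the ram axis; steel ram to 307 mm; column behind. The lever's arm runs 80 mm to the right of the ram axis.
- focus (a point): Where the stamped spot must be: on the camera's lens axis, 180 mm in front of the lens, 207 to 257 mm above the bench. z points to the lens (up and towards the post, 40 degrees off vertical); y is level; x slopes 40 degrees down towards the foot of the post: down in the picture. The tile is right when its x, y, z lie along these x, y, z.
- lens (a point): Middle of the lens front, inside a round aluminium ring light 76 mm across; axes as focus. The camera is a grey box, 52 x 52 x 68 mm, with a black lens; it hangs on the robot's side of an upright post, whose axis is 130 mm (level) beyond the lens, and looks down and away from the post. Its height on the post varies by 50 mm.
- camera: Camera stand: steel post 18 mm thick, 514 mm high, on a round foot 140 mm across. Origin on the bench straight below focus; x level, from there to the post, which stands 246 mm off; z up. Do not bump it or its camera.
- cup: Fired clay cup, 72 mm wide, 75 mm high, on the bench; origin in the middle of its underside. Leave it alone.
- tin: Flat round aluminium tin, 68 mm wide, 26 mm high, on the bench; origin in the middle of its underside. Leave it alone.
- scraper: Scraper, 190 mm long, lying on the bench along its x axis; origin at its underside. Leave it alone.
- spare_tile: A second tile of the same kind lying flat on the bench, not in the press; origin in the middle of its underside, x along its length. Leave it alone.
Not all that is in view belongs to the job. What is shaped like the part that bears tile_center but purple is not meant.

How it is judged (in metres and radians):
On the way, in this order (a step that is already met when the one before it is completed fails the run):
1. the lever is down on its stop and the stamp presses the tile on the right spot (value of joint lever above 0.98 rad and contact force between stamp and tile above 3 N and horizontal distance between tile_mark and stamp below 0.008 m), for 0.1 s.
2. the lever has come back up (value of joint lever below 0.06 rad), for 0.1 s.
At the end, for the whole second after the job is handed in: Tile held still in the air by the fingers alone: stamped spot within 20 mm of the point on the lens axis 180 mm from the lens, stamped face to the lens and length upright in the picture, each within 10 degrees, stamped end lowest; lever up; cup, tin, scraper and spare tile not moved over 30 mm (distance between tile_mark and focus below 0.02 m and angle between the z axis of tile_mark and the z axis of focus, either way round below 0.18 rad and angle between tile_mark's own z axis and vertical below 1.1 rad and angle between the x axis of tile_mark and the x axis of focus, either way round below 0.18 rad and x of tile_center in the frame of focus below -0.02 m and height (world z) of tile_mark above 0.17 m and linear speed of tile below 0.02 m/s and angular speed of tile below 0.1 rad/s and contact force between the fingers and tile above 2 N and contact force between each of press, camera and tile below 0.1 N and value of joint lever below 0.06 rad and distance of each of cup, tin, scraper, spare_tile from where it was at the start of the episode below 0.03 m); the arm keeps its last pose, push and grip.
It fails at once if the camera or its stand is bumped (contact force between camera and anything else above 2 N).
It fails at once if the cup, tin, scraper or spare tile is pushed away (distance of any of cup, tin, scraper, spare_tile from where it was at the start of the episode above 0.03 m).
It also fails if it takes over 61 s, if anything falls off the work surface, if the arm or the gripper's body presses on something with over 40 N, if the wrist force passes 120 N, or if a joint passes its speed limit or range.

## Working session

There is one attempt and no reset: what is moved stays moved. The work goes in short steps, Python scripts to look and compute and a shell command to move; the robot and the scene stay as the last step left them, time stands still between calls to the robot, and variables do not carry over. Pictures are saved under pics/ and viewed, and the job is handed in when it is done.

```bash
mkdir -p pics; ls; python3 - <<'E'
from bench import bot
import cv2,numpy as np
s=bot.get_state(); print(s)
for n in ["scene","side","wrist"]:
    d=bot.snapshot(n); cv2.imwrite(f"pics/{n}0.png",d["pixels"][:,:,::-1])
    np.savez(f"{n}0.npz",**d)
    for k in d:
        if k!="pixels": print(n,k,np.round(d[k],4).tolist())
E
```

```text
pics
{'time': 0.0, 'qpos': array([-72.81677761,  26.89702082,  -2.78386413,  87.87517638,
         1.37931491,  65.37341427,  -4.71480868]), 'qd': array([ 0.0056209 ,  0.00932319,  0.00282635,  0.06101741, -0.07626008,
        0.08473001,  0.01306376]), 'effort': array([-3.87960099e-04, -5.07956958e+01, -8.10334389e-02, -2.36163551e+01,
       -6.14088960e-02,  3.79563624e-02,  1.70018243e-04]), 'tool_pos': array([217.75700484, 638.27033311, 221.49201434]), 'ee_rot': array([ -88.49800805,   89.88787377, -107.33561822]), 'contact_force': array([-0.37981394,  0.63350133, -0.24863261]), 'torque': array([-5.09162229e-05, -4.66924620e-02, -5.86878692e-02]), 'width': 86.75511029814744}
scene camera_matrix [[487.4254, 0.0, 320.0838], [0.0, 487.4254, 205.6877], [0.0, 0.0, 1.0]]
scene k1 -0.0194
scene view [[-0.6035, 0.7972, 0.016, 296.7827], [0.6012, 0.4682, -0.6476, -245.5579], [-0.5237, -0.3812, -0.7618, 1856.4398], [0.0, 0.0, 0.0, 1.0]]
side camera_matrix [[419.5972, 0.0, 326.6071], [0.0, 419.5972, 200.6737], [0.0, 0.0, 1.0]]
side k1 -0.0672
side view [[0.9995, -0.0244, 0.0207, -549.3238], [-0.0017, -0.6873, -0.7264, 184.5167], [0.032, 0.726, -0.687, 1173.5902], [0.0, 0.0, 0.0, 1.0]]
wrist camera_matrix [[317.6105, 0.0, 321.2927], [0.0, 317.6105, 194.0275], [0.0, 0.0, 1.0]]
wrist k1 -0.0614
wrist mount [[-0.0008, -0.2695, 0.963, -161.9017], [1.0, -0.0005, 0.0007, -0.1021], [0.0003, 0.963, 0.2695, -72.3615], [0.0, 0.0, 0.0, 1.0]]
```

View pics/scene0.png

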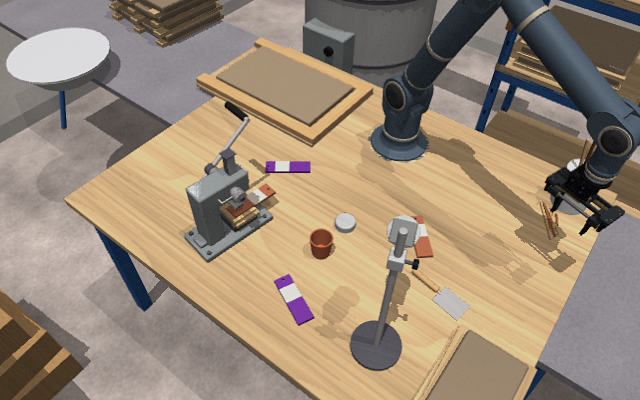

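View pics/side0.png

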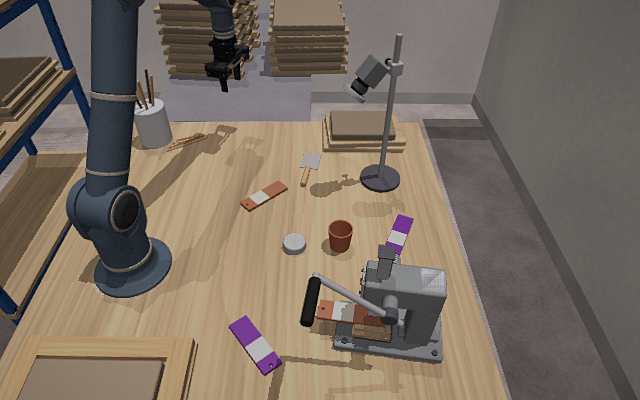

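View pics/wrist0.png

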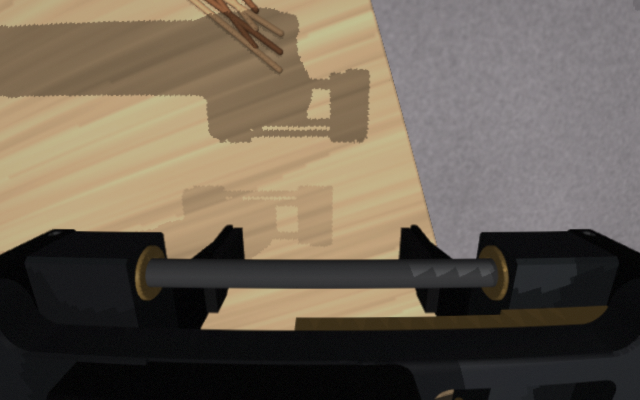

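The scene view shows the press at about (225,205). A red tile lies in it at (258,195) and the lever handle is at (237,111). The red tile on the bench at (423,237) is the spare, and the purple ones at (288,167) and (293,300) are decoys. The camera stand's foot is at (376,345), the cup at (321,243), the tin at (345,222) and the scraper at (440,295). The wrist view shows only bench. Next I'll enlarge the press and the camera.

```bash
cat > h.py <<'E'
import numpy as np,cv2
from bench import bot
from scipy.spatial.transform import Rotation as Rn
def load(n): return dict(np.load(n+".npz"))
def proj(d,P):
    P=np.atleast_2d(P); c=(d["view"]@np.c_[P,np.ones(len(P))].T).T[:,:3]
    s=c[:,:2]/c[:,2:]; r2=(s**2).sum(1,keepdims=True); s=s*(1+d["k1"]*r2)
    K=d["camera_matrix"]; return s@K[:2,:2].T+K[:2,2]
def ray(d,uv):
    K=d["camera_matrix"]; q=(np.asarray(uv,float)-K[:2,2])/np.array([K[0,0],K[1,1]])
    s=q.copy()
    for _ in range(20): s=q/(1+d["k1"]*(s@s))
    V=d["view"]; R=V[:3,:3]; o=-R.T@V[:3,3]; v=R.T@np.r_[s,1]; return o,v/np.linalg.norm(v)
def onz(d,uv,z):
    o,v=ray(d,uv); return o+v*(z-o[2])/v[2]
def tri(da,ua,db,ub):
    o1,v1=ray(da,ua);o2,v2=ray(db,ub)
    A=np.c_[v1,-v2]; t=np.linalg.lstsq(A,o2-o1,rcond=None)[0]
    p,q=o1+t[0]*v1,o2+t[1]*v2; return (p+q)/2,np.linalg.norm(p-q)
def crop(n,out,x0,y0,x1,y1,k):
    im=cv2.imread(n)[y0:y1,x0:x1]; im=cv2.resize(im,None,fx=k,fy=k,interpolation=cv2.INTER_CUBIC)
    for x in range((x0//10+1)*10,x1,10):
        cv2.line(im,((x-x0)*k,0),((x-x0)*k,6 if x%50 else 16),(0,255,255),1)
        if x%20==0: cv2.putText(im,str(x),((x-x0)*k-8,26),0,.35,(0,255,255))
    for y in range((y0//10+1)*10,y1,10):
        cv2.line(im,(0,(y-y0)*k),(6 if y%50 else 16,(y-y0)*k),(0,255,255),1)
        if y%20==0: cv2.putText(im,str(y),(8,(y-y0)*k+4),0,.35,(0,255,255))
    cv2.imwrite(out,im)
E
python3 - <<'E'
from h import *
crop("pics/scene0.png","pics/s_press.png",180,90,320,260,3)
crop("pics/scene0.png","pics/s_press.png",180,95,310,215,5)
crop("pics/side0.png","pics/d_press.png",295,240,455,360,5)
crop("pics/side0.png","pics/d_cam.png",335,25,435,195,3)
crop("pics/scene0.png","pics/s_cam.png",340,205,440,375,3)
E
```

```text
(no output)
```

View pics/s_press.png

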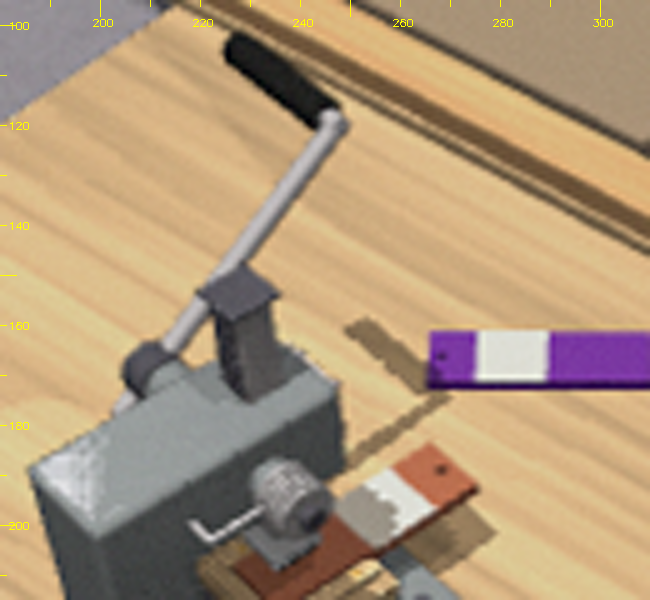

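View pics/d_press.png

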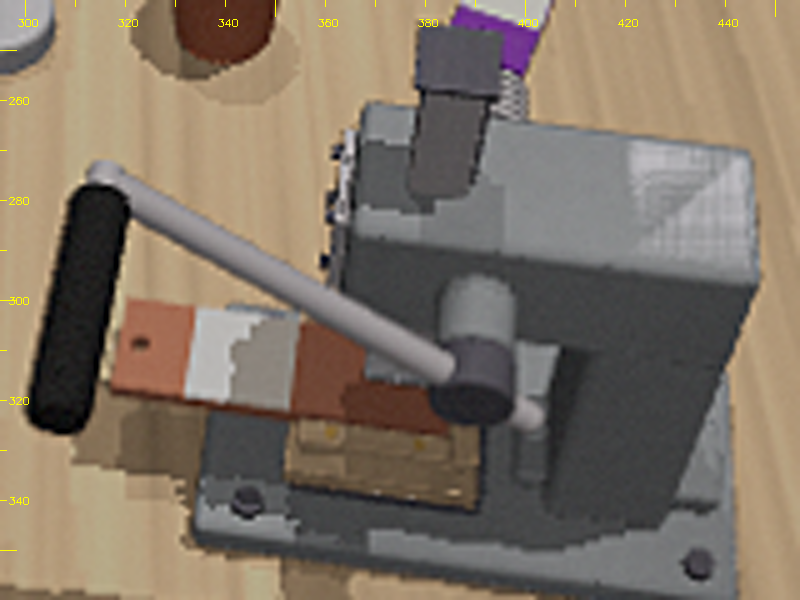

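View pics/d_cam.png

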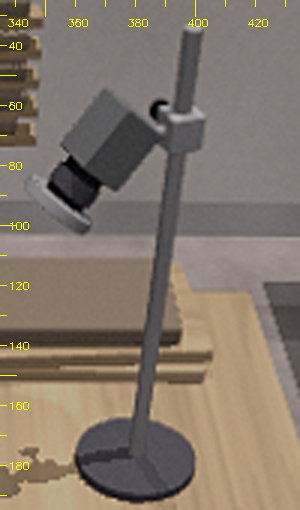

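View pics/s_cam.png

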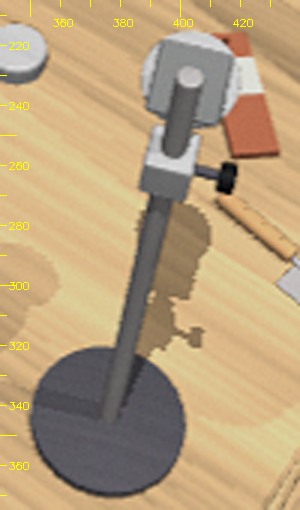

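```bash
python3 - <<'E'
from h import *
np.set_printoptions(precision=1,suppress=True)
s=load("scene0");d=load("side0")
def S(x,y): return np.array([x/5+180,y/5+95])
def D(x,y): return np.array([x/5+295,y/5+240])
print("hole-end corners L,R scene",[onz(s,S(432,444),70),onz(s,S(481,490),70)])
print("hole-end side L,R",[onz(d,D(126,299),70),onz(d,D(112,390),70)])
print("hole scene/side",onz(s,S(441,469),70),onz(d,D(140,342),70))
print("edge side L/R at glaze", onz(d,D(194,303),70),onz(d,D(184,400),70), onz(d,D(300,312),70),onz(d,D(292,412),70))
print("edge scene glaze", onz(s,S(394,466),70),onz(s,S(437,514),70))
print("scene far edge R", onz(s,S(375,553),70))
print("handle ends", tri(s,S(338,112),d,D(100,190)),tri(s,S(234,48),d,D(58,425)))
print("handle mid", tri(s,S(282,84),d,D(80,309)))
print("pivot hub",tri(s,S(150,365),d,D(472,380)))
print("ram cap",tri(s,S(240,285),d,D(460,60)))
C=lambda x,y,x0,y0:np.array([x/3+x0,y/3+y0])
print("post top",tri(s,C(189,77,340,205),d,C(192,29,335,25)), onz(s,C(189,77,340,205),514),onz(d,C(192,29,335,25),514))
print("foot",onz(s,C(108,420,340,205),10),onz(d,C(136,457,335,25),10))
print("ring",tri(s,C(190,79,340,205),d,C(57,203,335,25)))
E
```

```text
hole-end corners L,R scene [array([ 520.7, -201.6,   70. ]), array([ 531.9, -149.7,   70. ])]
hole-end side L,R [array([ 528.5, -160.7,   70. ]), array([ 521.2, -211.3,   70. ])]
hole scene/side [ 533.9 -182.2   70. ] [ 534.9 -185.2   70. ]
edge side L/R at glaze [ 561.8 -163.4   70. ] [ 555.1 -217.    70. ] [ 613.5 -169.2   70. ] [ 605.8 -224.1   70. ]
edge scene glaze [ 550.8 -208.2   70. ] [ 565.  -158.5   70. ]
scene far edge R [ 614.  -167.8   70. ]
handle ends (array([ 511.9, -266.6,  308.1]), np.float64(7.163049118435063)) (array([ 499. , -363.2,  302.7]), np.float64(2.3291961125805187))
handle mid (array([ 506.2, -316.2,  302.4]), np.float64(2.9525577479978895))
pivot hub (array([ 665. , -288.6,  204.1]), np.float64(1.461672424594456))
ram cap (array([ 655.8, -206.7,  309.4]), np.float64(5.368985852221088))
post top (array([744.1, 379.5, 512. ]), np.float64(0.5549361151462198)) [745.3 380.2 514. ] [743.2 374.  514. ]
foot [746.7 382.   10. ] [746.2 374.5  10. ]
ring (array([628.8, 338.1, 357.6]), np.float64(0.12453753483891745))
```

```bash
python3 - <<'E'
from h import *
crop("pics/side0.png","pics/d_ring.png",338,48,408,108,10)
crop("pics/scene0.png","pics/s_ring.png",375,205,435,275,8)
E
```

```text
(no output)
```

View pics/d_ring.png

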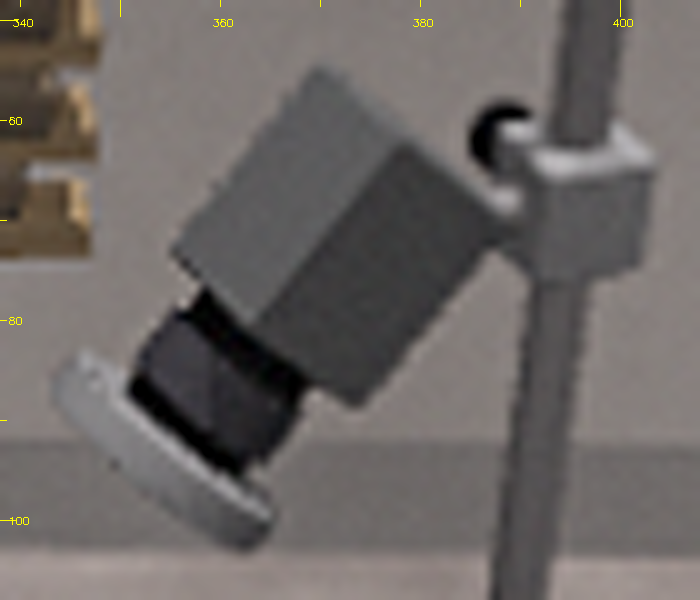

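View pics/s_ring.png

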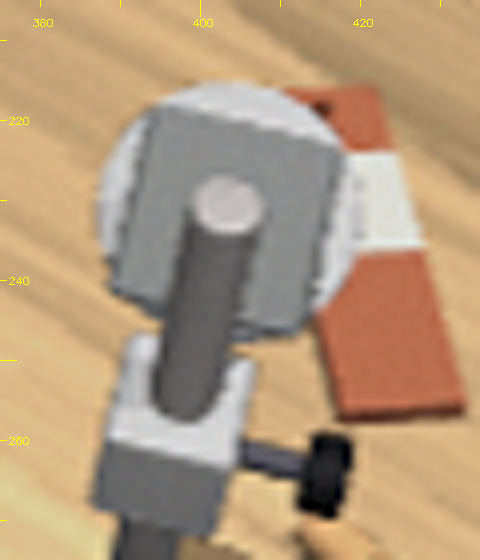

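```bash
python3 - <<'E'
from h import *
np.set_printoptions(precision=1,suppress=True)
s=load("scene0");d=load("side0")
for a,b in [((394.5,218),(417.5,223.5)),((389,241),(412.5,246.5)),((389,259.5),(403.5,264)),((387,266.5),(401.5,271.5))]:
    v=onz(s,b,400)-onz(s,a,400); print(np.linalg.norm(v),np.degrees(np.arctan2(v[1],v[0])))
for u in [(353.5,94),(353,95)]:
  L,e=tri(s,(403.3,231.5),d,u); print(L,e)
post=np.array([745.3,377.5])
# check ring hypotheses: project ring for azimuth a, lens z
import itertools
for az in (15,18,21,24):
  for lz in (355,360):
    a=np.radians(az);dr=np.r_[np.cos(a),np.sin(a)]
    L=np.r_[post-130*dr,lz]
    y=np.r_[-dr[1],dr[0],0]
    print(az,lz,L,proj(s,L),proj(d,L))
# lower/upper clamp
E
```

```text
52.24329094834196 110.2804309119207
51.29618397825374 111.22021678409234
31.336614675046707 106.61089724040384
31.308170100823723 104.65261564711591
[627.2 337.2 354.1] 0.7641982997029357
[625.6 336.4 351.5] 1.3760030545831106
15 355 [619.7 343.9 355. ] [[407.4 230.7]] [[350.7  92.5]]
15 360 [619.7 343.9 360. ] [[407.7 229.4]] [[350.8  90.9]]
18 355 [621.7 337.3 355. ] [[404.5 229.9]] [[351.5  93.6]]
18 360 [621.7 337.3 360. ] [[404.8 228.6]] [[351.6  92. ]]
21 355 [623.9 330.9 355. ] [[401.6 229.2]] [[352.4  94.7]]
21 360 [623.9 330.9 360. ] [[401.9 227.8]] [[352.5  93.1]]
24 355 [626.5 324.6 355. ] [[398.7 228.6]] [[353.5  95.8]]
24 360 [626.5 324.6 360. ] [[399.  227.2]] [[353.6  94.3]]
```

```bash
python3 - <<'E'
from h import *
np.set_printoptions(precision=3,suppress=True)
st=bot.get_state()
R=Rn.from_euler("xyz",st["ee_rot"],degrees=True).as_matrix(); print(R)
p=st["tool_pos"]
for n in("scene","side"):
    D=load(n+"0")
    for h in (0,70,120,170,220): print(n,h,proj(D,p-R[:,0]*h), proj(D,p-R[:,0]*h+R[:,1]*95),proj(D,p-R[:,0]*h-R[:,1]*95))
crop("pics/side0.png","pics/d_grip.png",190,0,270,100,7)
crop("pics/scene0.png","pics/s_grip.png",530,110,640,240,5)
E
```

```text
[[-0.     0.323  0.946]
 [-0.001  0.946 -0.323]
 [-1.    -0.001  0.   ]]
scene 0 [[567.224 220.519]] [[596.68  244.021]] [[539.789 198.67 ]]
scene 70 [[577.893 203.945]] [[609.038 227.805]] [[548.971 181.836]]
scene 120 [[586.06  191.243]] [[618.523 215.34 ]] [[555.98  168.967]]
scene 170 [[594.727 177.745]] [[628.612 202.062]] [[563.403 155.326]]
scene 220 [[603.94  163.376]] [[639.366 187.888]] [[571.274 140.841]]
side 0 [[231.074  84.764]] [[242.763  73.253]] [[218.314  97.379]]
side 70 [[228.522  66.513]] [[240.684  55.485]] [[215.205  78.642]]
side 120 [[226.618  52.792]] [[239.138  42.163]] [[212.879  64.514]]
side 170 [[224.645  38.466]] [[237.538  28.285]] [[210.461  49.726]]
side 220 [[222.599  23.503]] [[235.884  13.825]] [[207.949  34.24 ]]
```

View pics/s_grip.png

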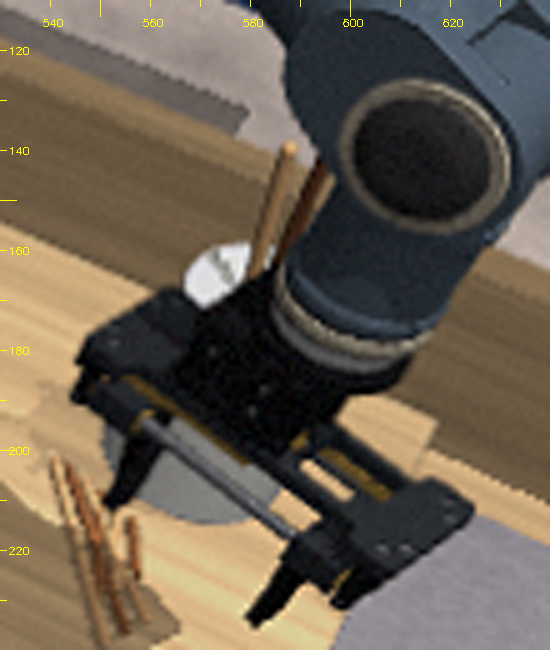

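View pics/d_grip.png

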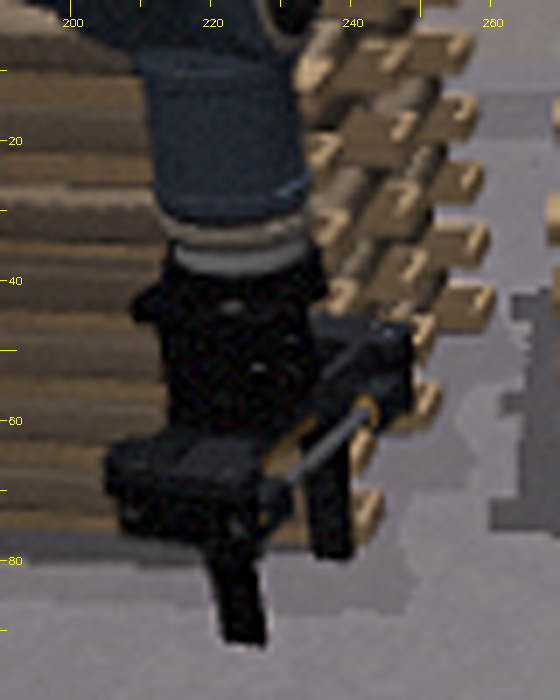

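```bash
python3 -m creep '[[0,0,0,-0.063],[0,0,0,-0.063],[-0.015,-0.063,0.045,0],[-0.015,-0.063,0.045,0],[-0.015,-0.063,0.045,0],[-0.015,-0.063,0.045,0],[-0.015,-0.063,0.045,0],[-0.015,-0.063,0.045,0]]' -1
```

```text
time: 0.82
tool_pos: [327.6, 431.9, 267.7]
ee_rot: [-121.1, 90.0, -128.6]
contact_force: [1.3, -0.0, 0.6]
width: 41.8
```

```bash
python3 -m creep '[[-0.01,-0.065,0.045,0],[-0.01,-0.065,0.045,0],[-0.01,-0.065,0.045,0],[-0.01,-0.065,0.045,0],[-0.01,-0.08,0.012,0],[-0.01,-0.08,0.012,0],[-0.01,-0.08,0.012,0],[-0.01,-0.08,0.012,0]]'
```

```text
time: 1.48
tool_pos: [401.8, 129.3, 307.6]
ee_rot: [163.1, 90.0, 155.6]
contact_force: [0.9, -0.7, -0.1]
width: 0.9
```

```bash
python3 - <<'E'
from h import *
import time
st=bot.get_state();p=st["tool_pos"];print(p,st["width"],st["qpos"])
ex=np.array([.9914,-.1305]);ey=np.array([.1305,.9914]);print(p[:2]@ex,p[:2]@ey)
E
```

```text
[401.80566867 129.30820548 307.55741114] 0.8770717618251798 [-35.06865955  -2.15007409  11.2020398  113.34372066   0.43390463
  68.77770105  58.467621  ]
381.47541910162545 180.63179467086394
```

```bash
python3 -m creep '[[-0.01,-0.065,0.045,0],[-0.01,-0.065,0.045,0],[-0.012,-0.075,0.026,0],[-0.012,-0.075,0.026,0],[-0.012,-0.075,0.026,0],[-0.012,-0.075,0.026,0],[-0.012,-0.075,0.02,0],[-0.012,-0.075,0.02,0]]'
python3 - <<'E'
from h import *
st=bot.get_state();p=st["tool_pos"]
ex=np.array([.9914,-.1305]);ey=np.array([.1305,.9914]);print(p,p[:2]@ex,p[:2]@ey)
E
```

```text
time: 2.15
tool_pos: [480.2, -173.1, 353.8]
ee_rot: [73.0, 90.0, 65.5]
contact_force: [1.7, 0.4, 0.8]
width: 0.4
[ 480.15589498 -173.12835898  353.79004893] 498.619805132856 -108.97911079399391
```

```bash
python3 -m creep '[[0,0,0,0],[0,0,0,0]]'
cat >> h.py <<'E'
ex=np.array([.9914,-.1305]);ey=np.array([.1305,.9914])
def wrist(name):
    st=bot.get_state(); d=bot.snapshot("wrist")
    T=np.eye(4);T[:3,:3]=Rn.from_euler("xyz",st["ee_rot"],degrees=True).as_matrix();T[:3,3]=st["tool_pos"]
    d["view"]=np.linalg.inv(T@d["mount"]); np.savez(name+".npz",**d); cv2.imwrite(f"pics/{name}.png",d["pixels"][:,:,::-1]); return d
def snap(n,name):
    d=bot.snapshot(n);np.savez(name+".npz",**d); cv2.imwrite(f"pics/{name}.png",d["pixels"][:,:,::-1]); return d
E
python3 - <<'E'
from h import *
wrist("w1")
st=bot.get_state();p=st["tool_pos"];print(p,p[:2]@ex,p[:2]@ey)
E
```

```text
time: 2.32
tool_pos: [480.0, -173.6, 353.6]
ee_rot: [-79.5, 90.0, -87.4]
contact_force: [0.1, 1.2, 0.6]
width: 0.3
[ 480.19821224 -171.3899878   353.13920174] 498.4349010269979 -107.25016720964088
```

View pics/w1.png

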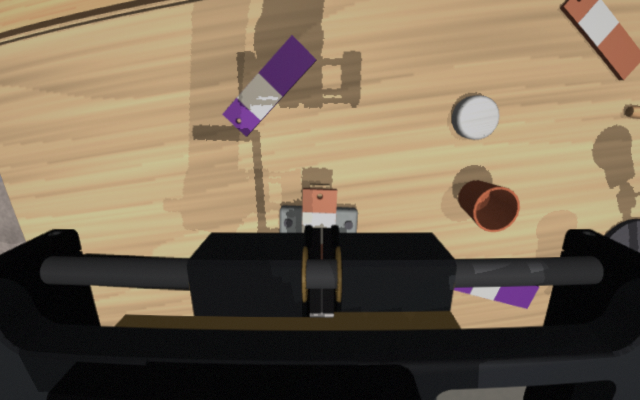

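The wrist view shows the tile's hole end at (303–336, 188), with its edges nearly parallel to the image columns. The foot of the press is at (318,217).

```bash
python3 - <<'E'
from h import *
np.set_printoptions(precision=1,suppress=True)
w=load("w1"); crop("pics/w1.png","pics/w1c.png",270,165,370,240,8)
E
```

```text
(no output)
```

View pics/w1c.png

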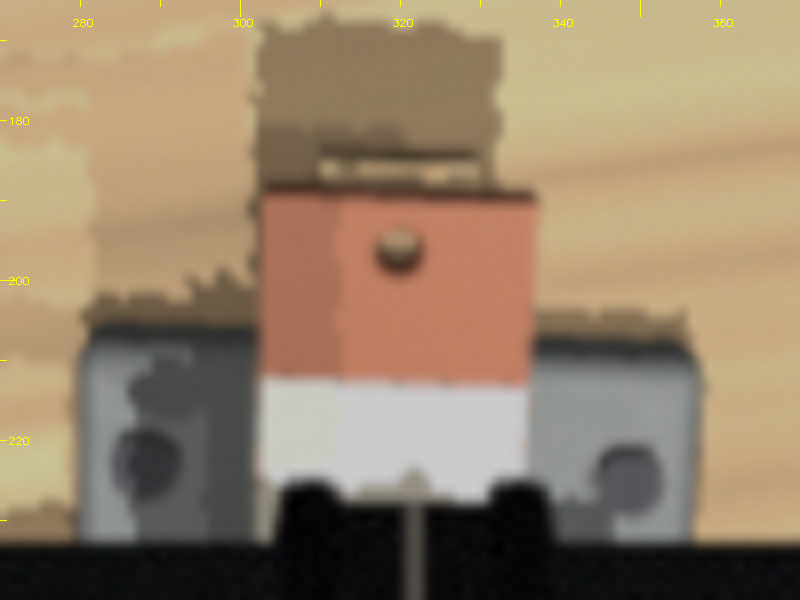

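```bash
python3 - <<'E'
from h import *
np.set_printoptions(precision=1,suppress=True)
w=load("w1")
q=lambda x,y,z=70:onz(w,(270+x/8,165+y/8),z)
cL,cR=q(263,192),q(534,196); print("end",cR,cL,np.linalg.norm(cL-cR),"mid",(cL+cR)/2)
h=q(399,252);print("hole",h)
gL,gR=q(260,378),q(528,384); print("glaze",gL,gR,(gL+gR)/2)
v=gL-gR;print("ang width",np.degrees(np.arctan2(v[1],v[0])), )
v=cL-cR;print(np.degrees(np.arctan2(v[1],v[0])))
v=(gL+gR)/2-(cL+cR)/2;print("ang len",np.degrees(np.arctan2(v[1],v[0])))
for a in (gL-cL,gR-cR): print(np.degrees(np.arctan2(a[1],a[0])))
fa,fb=q(85,335,22),q(690,345,22);v=fa-fb;print("foot",fa,fb,np.linalg.norm(v),np.degrees(np.arctan2(v[1],v[0])),(fa+fb)/2)
fa,fb=q(85,540,22),q(692,540,22)
b1,b2=q(148,465,22),q(628,480,22);v=b1-b2;print("bolts",b1,b2,np.degrees(np.arctan2(v[1],v[0])),(b1+b2)/2)
for pt in (cL,cR,gL,gR,h): print(pt[:2]@ex,pt[:2]@ey)
E
```

```text
end [ 528.2 -157.7   70. ] [ 520.8 -206.3   70. ] 49.14836935575726 mid [ 524.5 -182.    70. ]
hole [ 535.3 -183.5   70. ]
glaze [ 555.9 -212.3   70. ] [ 563.8 -163.3   70. ] [ 559.8 -187.8   70. ]
ang width -99.18826373630671
-98.70902707472112
ang len -9.227306555011328
-9.624552618681108
-8.834589556163523
foot [ 557.8 -251.5   22. ] [ 576.7 -129.3   22. ] 123.62733063268442 -98.82847697185231 [ 567.2 -190.4   22. ]
bolts [ 587.4 -243.4   22. ] [ 604.3 -145.2   22. ] -99.74289694214215 [ 595.9 -194.3   22. ]
543.2011148934254 -136.59127906574423
544.2390810120245 -87.45622589631688
578.790777882319 -137.91228135665816
580.2541814031641 -88.29600151395374
554.6657147729132 -112.01373294664116
```

```bash
python3 -m creep '[[0,-0.07,0.022,0.015],[0,-0.07,0.022,0],[0,-0.07,0.022,0],[0,-0.07,0.022,0],[0,0,0,0],[0,0,0,0]]' -1 40
python3 - <<'E'
from h import *
wrist("w2")
snap("side","d2");snap("scene","s2")
crop("pics/side/x.png".replace("side/x","d2"),"pics/d2c.png",250,180,410,340,4)
crop("pics/s2.png","pics/s2c.png",190,20,320,170,4)
st=bot.get_state();print(st["tool_pos"],st["contact_force"])
E
```

```text
time: 2.87
tool_pos: [503.2, -316.2, 352.4]
ee_rot: [167.0, 89.9, 158.1]
contact_force: [-0.3, 0.6, -0.6]
width: 0.6
[ 504.00208804 -313.62033009  353.07183591] [ 0.02465722  0.12978427 -0.08177731]
```

View pics/d2c.png

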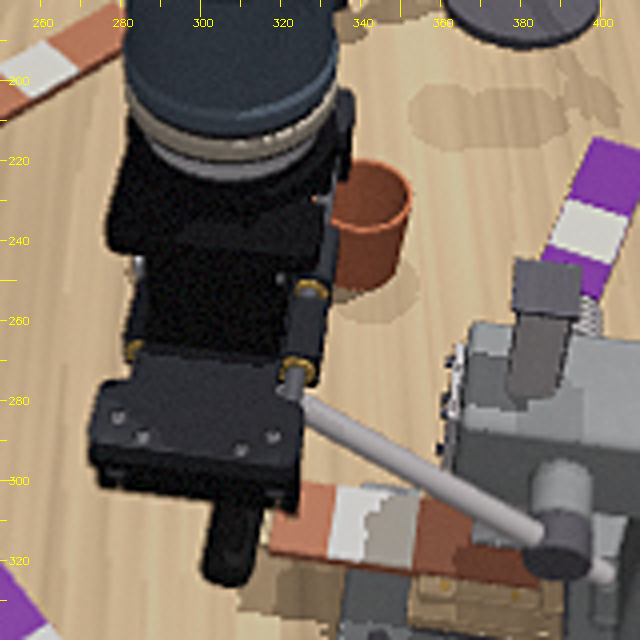

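View pics/s2c.png

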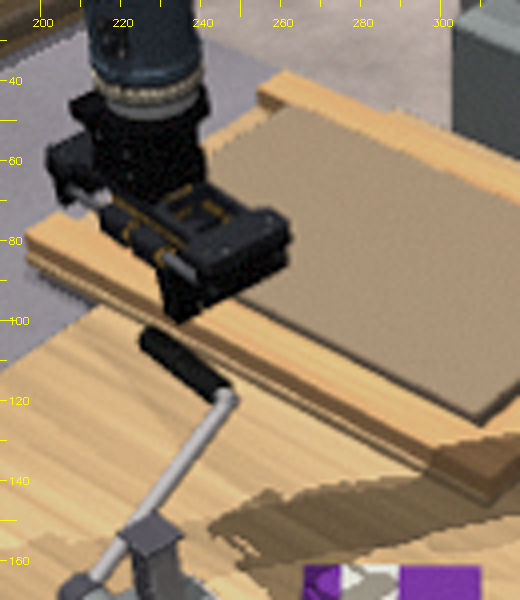

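View pics/w2.png

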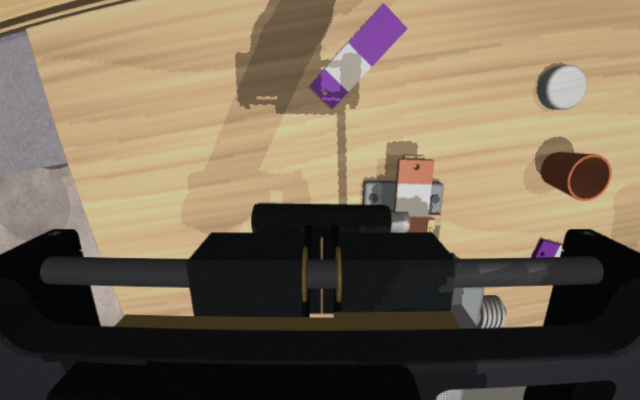

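```bash
python3 -m creep '[[0.068,0,0.004,0],[0.028,0,-0.016,0],[0.028,0,-0.016,0],[0.031,0,-0.011,0],[0.031,0,-0.011,0],[0.032,0,-0.006,0],[0.032,0,-0.005,0],[0,0,0,0]]'
python3 - <<'E'
from h import *
st=bot.get_state();print(st["tool_pos"],st["contact_force"])
snap("side","d3");crop("pics/d3.png","pics/d3c.png",230,200,430,370,4)
E
```

```text
time: 3.68
tool_pos: [471.8, -308.7, 226.7]
ee_rot: [146.6, 89.7, 137.9]
contact_force: [-3.2, 1.9, 4.5]
width: 0.5
[ 471.76079648 -308.73226729  226.73607587] [-3.22060967  1.92268373  4.4543075 ]
```

View pics/d3c.png

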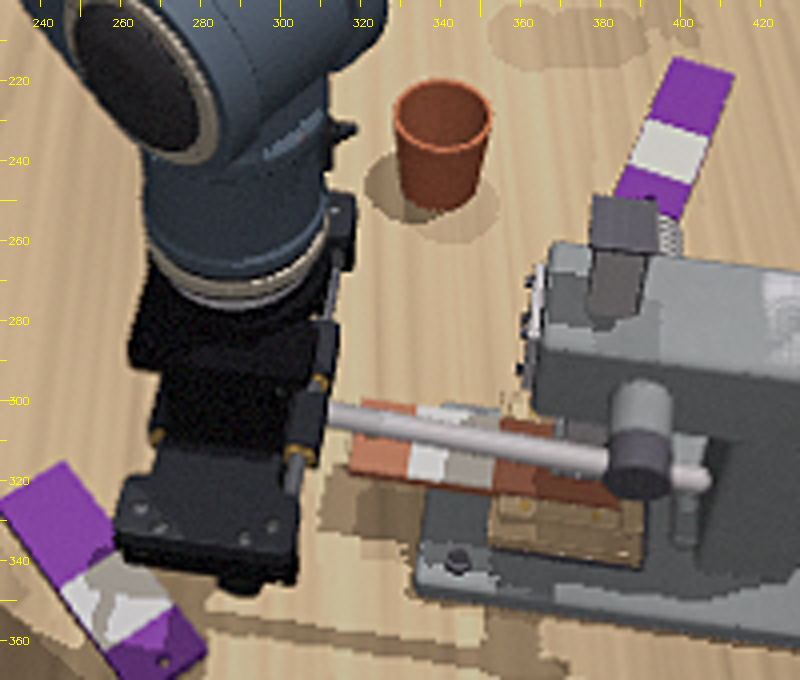

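The lever has followed the tool down and is nearly level. Next I'll take it to the stop.

```bash
python3 -m creep '[[0.032,0,0,0],[0.032,0,0,0],[0.032,0,0.006,0],[0.032,0,0.006,0],[0.03,0,0.011,0],[0.022,0,0.008,0],[0,0,0,0],[0,0,0,0]]'
python3 - <<'E'
from h import *
st=bot.get_state();print(st["tool_pos"],st["contact_force"])
E
```

```text
time: 4.4
tool_pos: [488.2, -313.4, 139.5]
ee_rot: [157.4, 89.9, 148.6]
contact_force: [-4.6, 0.6, 6.1]
width: 0.7
[ 488.15673611 -313.43364799  139.49213181] [-4.61707447  0.61516559  6.09751483]
```

```bash
python3 -m creep '[[0.008,0,0.004,0],[0.008,0,0.002,0],[0.006,0,0,0],[0,0,0,0],[0,0,0,0],[0,0,0,0]]'
python3 - <<'E'
from h import *
st=bot.get_state();print(st["tool_pos"],st["contact_force"])
snap("side","d4");crop("pics/d4.png","pics/d4c.png",270,220,430,370,4)
E
```

```text
time: 4.9
tool_pos: [491.9, -314.3, 132.4]
ee_rot: [42.5, 89.8, 33.7]
contact_force: [-9.4, 5.1, 25.2]
width: 0.4
[ 491.93619142 -314.34356201  132.44602709] [-9.4271885   5.06083754 25.16798255]
```

View pics/d4c.png

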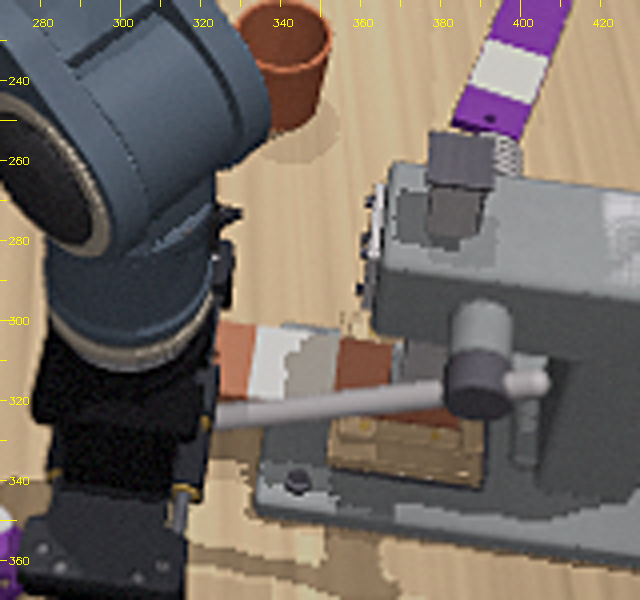

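The force is 25 N with the handle at its end height, so the lever is on the stop and the tile is stamped. I'll ride the lever back up.

```bash
python3 -m creep '[[-0.042,0,-0.014,0],[-0.05,0,-0.016,0],[-0.06,0,-0.01,0],[-0.064,0,0,0],[-0.064,0,0.01,0],[-0.062,0,0.02,0],[-0.056,0,0.028,0],[-0.05,0,0.012,0]]'
python3 -m creep '[[-0.03,0,0,0],[0,0,0,0],[0,0,0,0],[0,0,0,0]]'
python3 - <<'E'
from h import *
st=bot.get_state();print(st["tool_pos"],st["contact_force"])
snap("side","d5");crop("pics/d5.png","pics/d5c.png",250,180,450,350,4)
E
```

```text
time: 5.62
tool_pos: [508.8, -315.4, 355.2]
ee_rot: [-0.1, 89.7, -8.8]
contact_force: [-0.1, -0.3, -0.9]
width: 0.3
time: 5.95
tool_pos: [506.0, -315.7, 365.8]
ee_rot: [123.7, 89.9, 114.9]
contact_force: [0.4, -0.0, 0.1]
width: 0.3
[ 506.01125849 -315.74726358  365.82535278] [ 0.36190294 -0.03031951  0.10333375]
```

View pics/d5c.png

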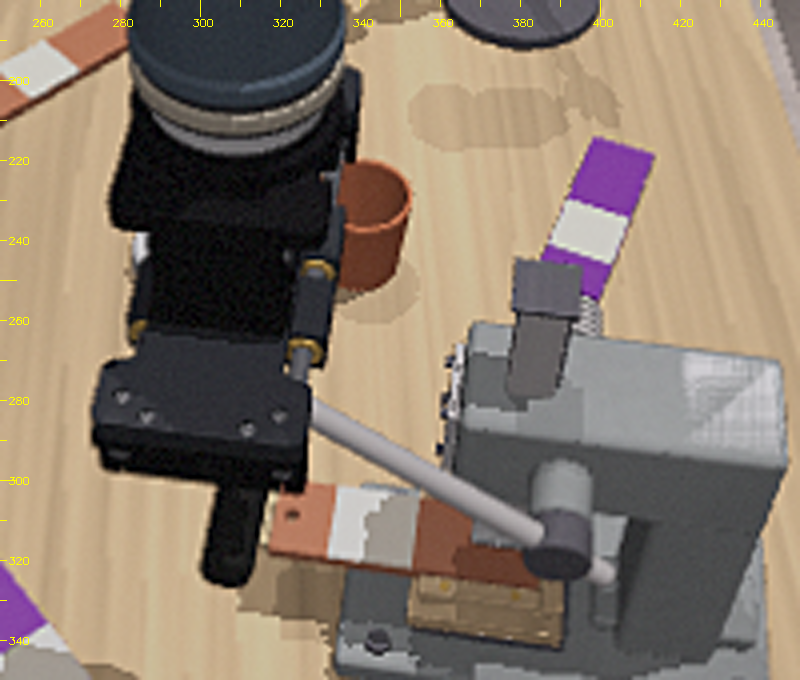

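```bash
python3 -m creep '[[0,0.075,-0.018,0],[0,0.075,-0.018,0],[0,0.075,-0.018,0],[0,0.075,-0.014,0],[0,0.032,-0.008,0],[0.06,0,0,0],[0.06,0,0,0],[0,0,0,0]]' 1 40
python3 - <<'E'
from h import *
st=bot.get_state();print(st["tool_pos"],st["contact_force"],st["width"])
e=np.array(st["ee_rot"]);print((e[0]-e[2])%360)
wrist("w6")
E
```

```text
time: 6.67
tool_pos: [490.1, -144.8, 300.6]
ee_rot: [178.8, 89.3, 170.0]
contact_force: [0.0, 0.3, -1.0]
width: 45.7
[ 490.14571117 -144.80698137  300.61135104] [ 0.04930892  0.33708245 -1.03859087] 45.74590398374403
8.778523049441844
```

View pics/w6.png

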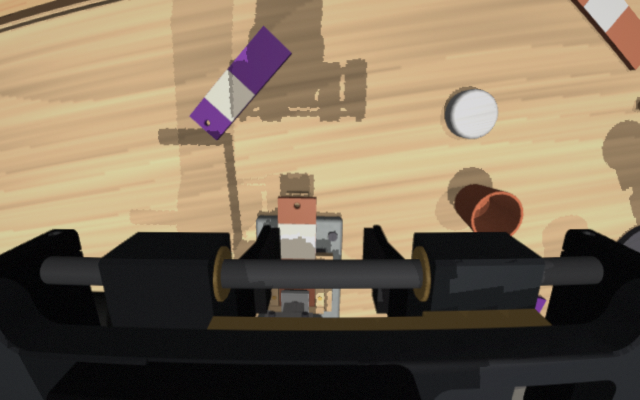

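```bash
python3 -m creep '[[0.08,0,0,0],[0.08,0,0,0],[0.08,0,0,0],[0.08,0,0,0],[0.08,0,0,0],[0,0,0,0],[0,0,0,0]]'
python3 - <<'E'
from h import *
st=bot.get_state();print(st["tool_pos"],st["contact_force"],st["width"])
e=np.array(st["ee_rot"]);print((e[0]-e[2])%360)
wrist("w7")
E
```

```text
time: 7.3
tool_pos: [494.0, -147.2, 106.5]
ee_rot: [-168.8, 89.8, -177.7]
contact_force: [-0.2, -0.2, 1.5]
width: 86.1
[ 494.04862593 -147.24934064  106.46826336] [-0.19355082 -0.1750529   1.48131611] 86.12613071515644
8.890963753027364
```

View pics/w7.png

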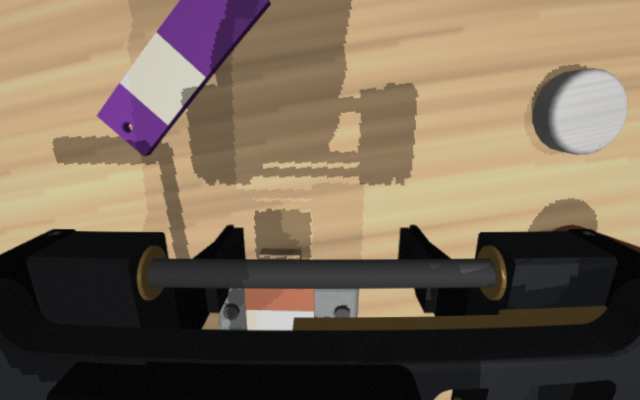

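```bash
python3 - <<'E'
from h import *
w=load("w7"); 
for uv in [(245.5,298),(314,298)]: print(onz(w,uv,70))
V=w["view"]
for uv in [(245.5,298),(314,298)]:
    p=onz(w,uv,70); t=np.linalg.inv(np.vstack([w["mount"]]))  # cam coords
    c=V@np.r_[p,1]; print("tool coords",(w["mount"]@c)[:3])
crop("pics/w7.png","pics/w7c.png",200,200,340,340,5)
E
```

```text
[ 545.73306624 -210.93787328   70.        ]
[ 553.09795213 -162.03811035   70.        ]
tool coords [ 36.33494226 -54.91601909  61.00366883]
tool coords [36.30963326 -5.46555322 60.72234454]
```

View pics/w7c.png

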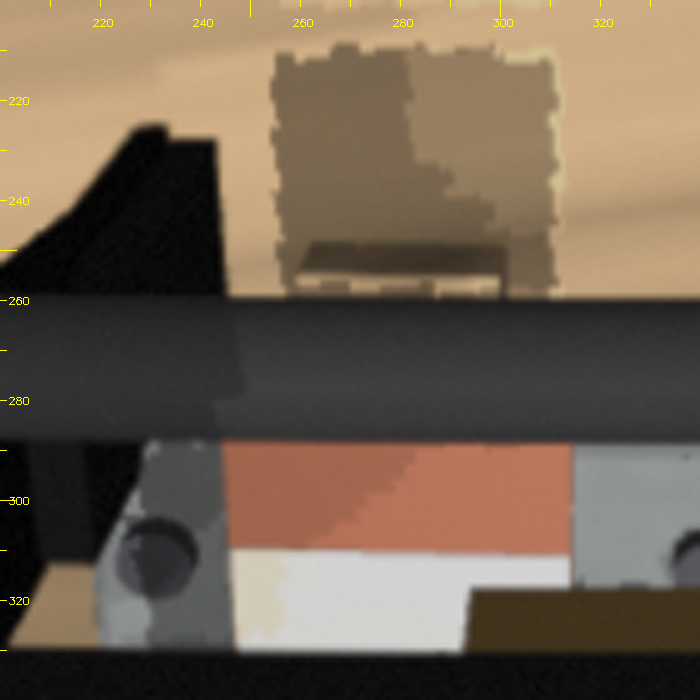

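```bash
python3 -m creep '[[0.06,0,0,0],[0.061,0,0,0],[0,-0.03,0,0],[0,-0.03,0,0],[0,0,0,0],[0,0,0,0]]'
python3 - <<'E'
from h import *
st=bot.get_state();print(st["tool_pos"],st["contact_force"],st["width"])
e=np.array(st["ee_rot"]);print((e[0]-e[2])%360)
dl=np.array([549.7,-186.9])-st["tool_pos"][:2];print(dl@[.988,-.154],dl@[.154,.988])
E
```

```text
time: 7.85
tool_pos: [492.1, -177.8, 48.9]
ee_rot: [0.6, 89.7, -8.4]
contact_force: [-0.2, 1.1, -0.2]
width: 87.3
[ 492.07961494 -177.78433079   48.94467631] [-0.18675934  1.08310692 -0.16230063] 87.34247031126057
8.948288169888084
58.33275349306423 -0.13274187633345896
```

```bash
python3 -m creep '[[0.003,0,0.03,0],[0.003,0,0.03,0],[0,0,0.03,0],[0,0,0.027,0],[0,0,0,0],[0,0,0,0]]'
python3 - <<'E'
from h import *
st=bot.get_state();print(st["tool_pos"],st["contact_force"],st["width"])
snap("side","d8");crop("pics/d8.png","pics/d8c.png",260,180,420,330,4)
snap("scene","s8");crop("pics/s8.png","pics/s8c.png",180,60,320,230,4)
E
```

```text
time: 8.35
tool_pos: [548.8, -184.6, 44.4]
ee_rot: [14.8, 89.9, 6.1]
contact_force: [-0.6, 0.1, 0.2]
width: 87.2
[ 548.7502393  -184.56727228   44.4033528 ] [-0.62317475  0.11111293  0.20833616] 87.17481785202364
```

View pics/d8c.png

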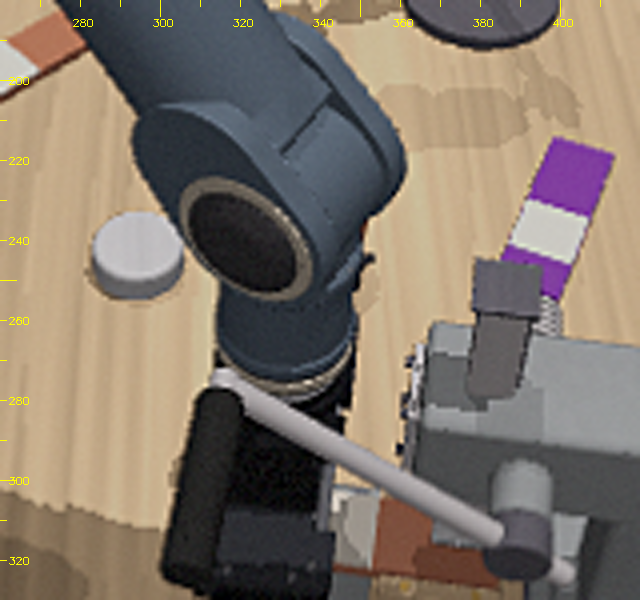

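View pics/s8c.png

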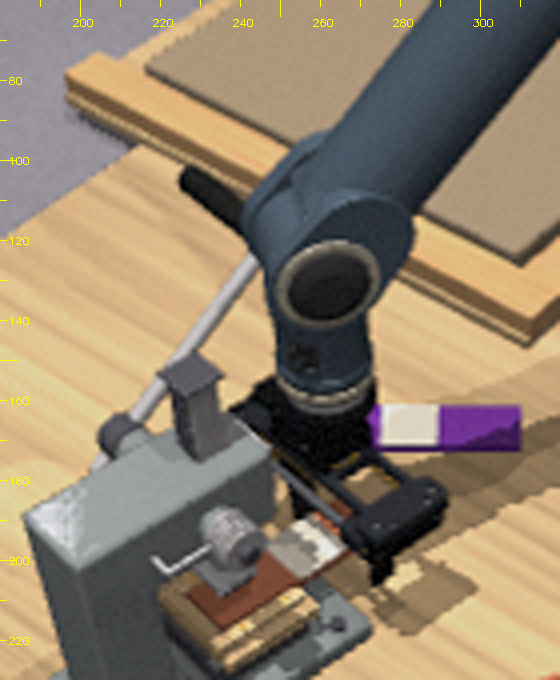

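```bash
python3 -m creep '[[0,0,0,0],[0,0,0,0],[0,0,0,0],[0,0,0,0],[0,0,0,0],[0,0,0,0],[0,0,0,0],[0,0,0,0]]' -1 30
```

```text
time: 9.12
tool_pos: [547.3, -185.6, 42.9]
ee_rot: [-177.7, 90.0, 173.5]
contact_force: [-0.2, -0.1, -0.5]
width: 49.6
```

```bash
python3 -m creep '[[0,0,-0.02,0],[0,0,-0.03,0],[0,0,-0.04,0],[0,0,-0.04,0],[0,0,-0.04,0],[0,0,-0.03,0],[0,0,0,0],[0,0,0,0]]'
python3 - <<'E'
from h import *
st=bot.get_state();print(st["tool_pos"],st["contact_force"],st["width"],st["torque"])
snap("side","d9");crop("pics/d9.png","pics/d9c.png",240,200,420,350,4)
snap("scene","s9");crop("pics/s9.png","pics/s9c.png",180,80,320,230,4)
E
```

```text
time: 9.78
tool_pos: [447.8, -169.9, 43.1]
ee_rot: [129.1, 90.0, 120.3]
contact_force: [0.0, 0.1, -1.8]
width: 49.2
[ 447.76543696 -169.8937876    43.09445959] [ 0.02609676  0.12812815 -1.78851259] 49.24397188081328 [0.00235935 0.03876397 0.01290491]
```

View pics/d9c.png

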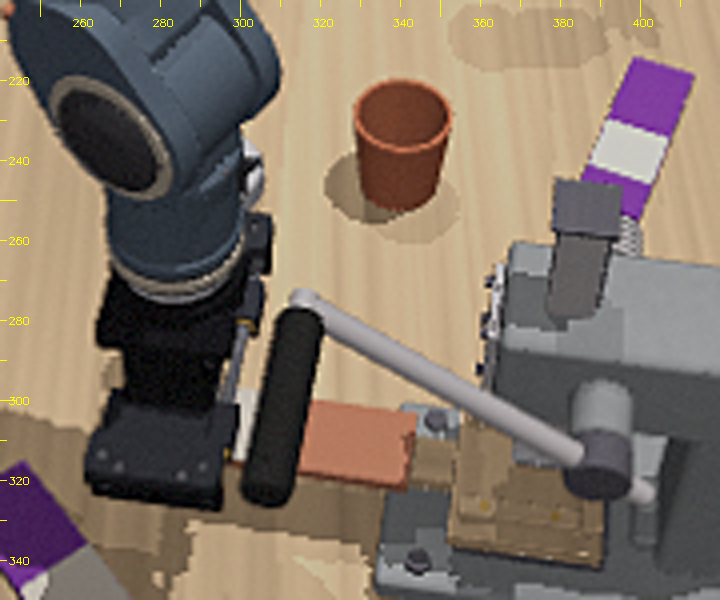

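View pics/s9c.png

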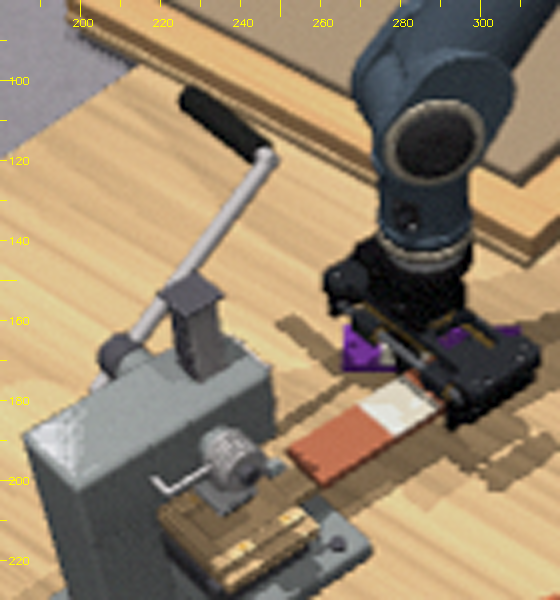

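```bash
python3 - <<'E'
from h import *
np.set_printoptions(precision=0,suppress=True)
s=load("scene0")
for n,uv in dict(cup=(321,253),tin=(345,226),purple1=(288,167),purple2=(293,300),spare_a=(415,217),spare_b=(430,255),scr=(415,274),scr2=(452,305)).items(): print(n,onz(s,uv,5))
E
```

```text
cup [594.  81.   5.]
tin [462.  79.   5.]
purple1 [ 368. -238.    5.]
purple2 [775. 116.   5.]
spare_a [289. 240.   5.]
spare_b [393. 354.   5.]
scr [482. 351.   5.]
scr2 [509. 489.   5.]
```

```bash
python3 -m creep '[[-0.03,0,0,0],[-0.03,0.02,0,0],[0,0.06,0,0],[0,0.07,0,0],[0,0.05,0,-0.05],[0,0.02,0,-0.05],[0,0,0,0],[0,0,0,0]]'
python3 - <<'E'
from h import *
st=bot.get_state();print(st["tool_pos"],st["contact_force"],st["width"],st["torque"],st["ee_rot"][0]-st["ee_rot"][2])
snap("side","d10");crop("pics/d10.png","pics/d10c.png",220,150,420,300,4)
E
```

```text
time: 10.55
tool_pos: [465.5, -61.2, 72.9]
ee_rot: [-47.7, 90.0, -47.5]
contact_force: [-0.0, -0.4, -1.6]
width: 49.6
[465.46655062 -61.18057067  72.92448117] [-0.02625806 -0.42013427 -1.61617998] 49.57567232869537 [-0.00299658  0.15369087 -0.03609211] -0.13487713132518309
```

View pics/d10c.png

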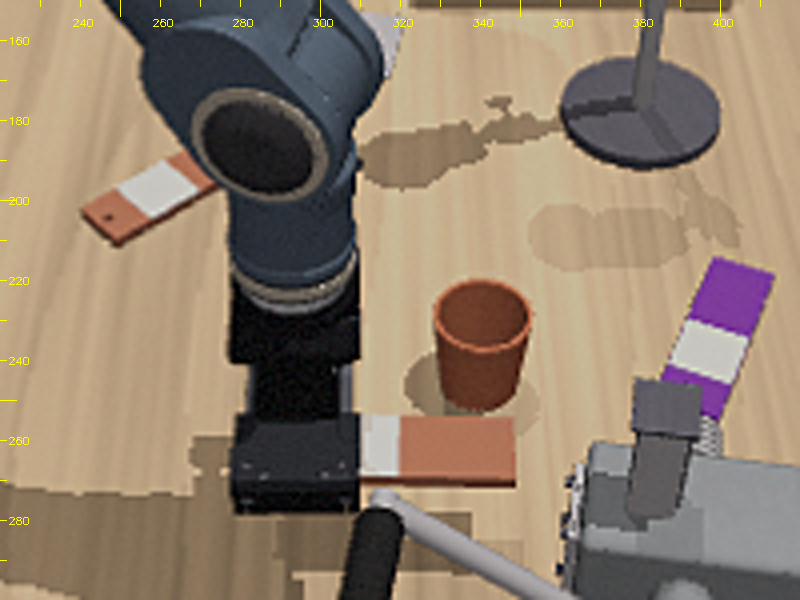

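The tile is held level and clear of everything. I'll ease the grip so the stamped end droops onto the bench, which acts as a 40° stop.

```bash
python3 -m creep '[[0.004,0,0,0],[0,0,0,0],[0,0,0,0],[0,0,0,0],[0,0,0,0],[0,0,0,0]]' -1 8
python3 - <<'E'
from h import *
st=bot.get_state();print(st["tool_pos"],st["contact_force"],st["width"],st["torque"])
snap("side","d11");crop("pics/d11.png","pics/d11c.png",220,200,420,300,4)
E
```

```text
time: 11.1
tool_pos: [464.8, -61.7, 71.1]
ee_rot: [-9.7, 90.0, -9.6]
contact_force: [0.1, -0.3, -0.9]
width: 50.1
[464.8305055  -61.6860751   71.09621244] [ 0.10231546 -0.27343133 -0.86400389] 50.14884889700759 [-0.16112737  0.01690956 -0.02375188]
```

View pics/d11c.png

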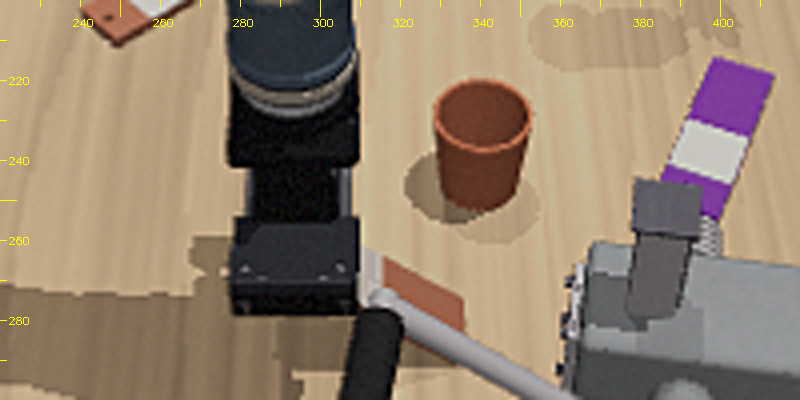

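```bash
python3 -m creep '[[0,0,0,0],[0,0,0,0],[0,0,0,0],[0,0,0,0]]' -1 50
python3 -m creep '[[-0.03,0,0,0],[-0.05,0,0,0],[-0.05,0,0,0],[-0.05,0,0,0],[-0.05,0,0,0],[-0.04,0,0,0],[0,0,0,0],[0,0,0,0]]'
python3 - <<'E'
from h import *
st=bot.get_state();print(st["tool_pos"],st["contact_force"],st["width"],st["torque"])
snap("side","d12");crop("pics/d12.png","pics/d12c.png",240,170,380,300,5)
snap("scene","s12");crop("pics/s12.png","pics/s12c.png",230,80,360,210,5)
wrist("w12")
E
```

```text
time: 11.48
tool_pos: [464.7, -61.3, 71.0]
ee_rot: [33.9, 90.0, 34.0]
contact_force: [0.4, 0.8, -1.3]
width: 49.1
time: 12.15
tool_pos: [464.9, -61.1, 206.5]
ee_rot: [28.0, 89.9, 28.2]
contact_force: [-0.1, -1.0, -2.8]
width: 49.0
[464.90816548 -61.10252152 206.51962232] [-0.09894003 -0.98652085 -2.83007907] 49.04004388047379 [ 0.01180539  0.07921005 -0.03362105]
```

View pics/d12c.png

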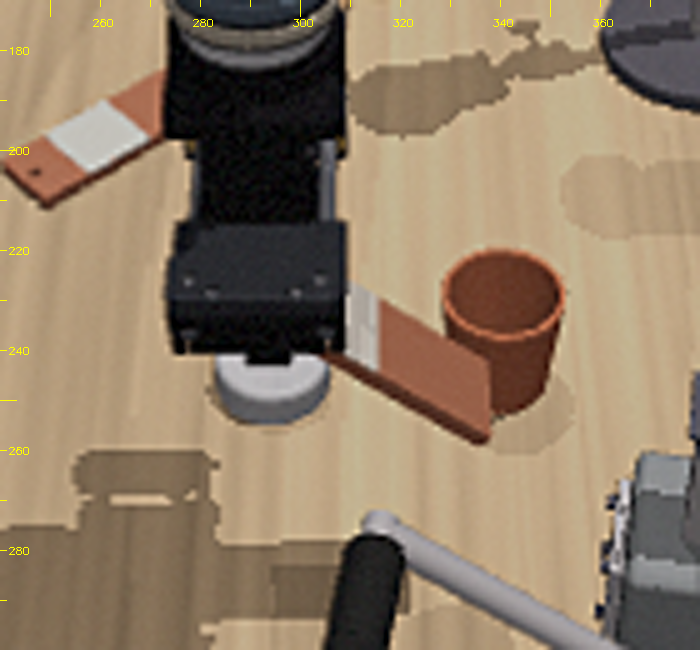

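View pics/s12c.png

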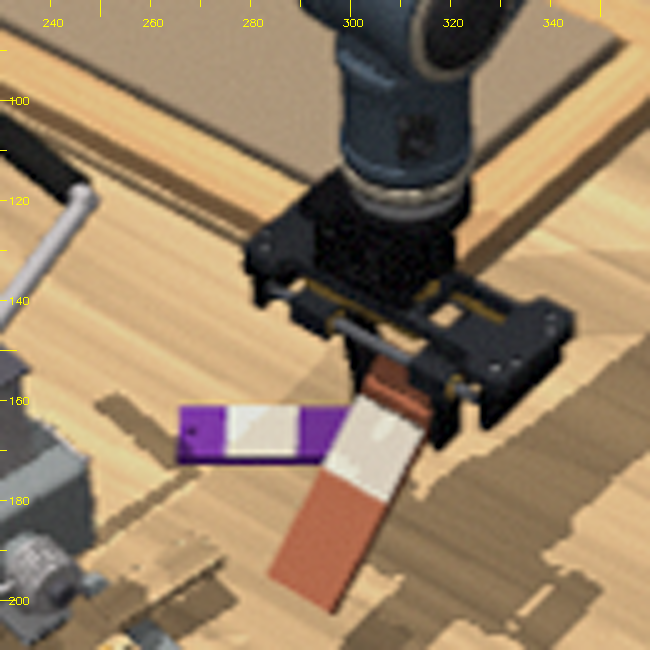

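View pics/w12.png

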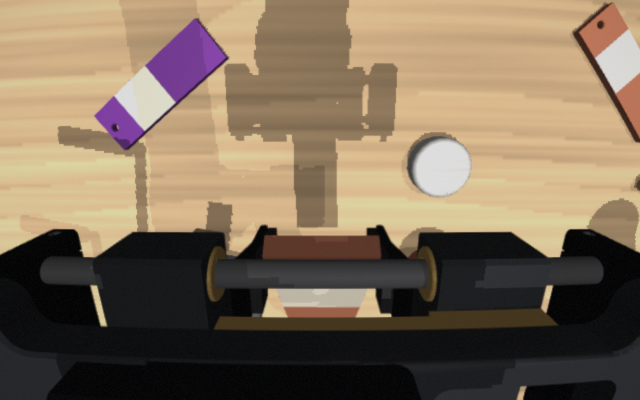

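```bash
python3 - <<'E'
from h import *
np.set_printoptions(precision=1,suppress=True)
s=load("s12");d=load("d12")
S=lambda x,y:(230+x/5,80+y/5); D=lambda x,y:(240+x/5,170+y/5)
pts={}
for n,a,b in [("tipR",S(268,572),D(488,433)),("tipL",S(333,612),D(490,362)),("glR",S(322,467),D(378,373)),("glL",S(388,500),D(380,300))]:
    pts[n],e=tri(s,a,d,b);print(n,pts[n],e)
t=(pts["tipR"]+pts["tipL"])/2;g=(pts["glR"]+pts["glL"])/2
for a in (t-g,pts["tipR"]-pts["glR"],pts["tipL"]-pts["glL"]): print(np.linalg.norm(a),"slope",np.degrees(np.arctan2(-a[2],np.hypot(a[0],a[1]))),"az",np.degrees(np.arctan2(a[1],a[0])))
w=pts["tipL"]-pts["tipR"];print(w,np.linalg.norm(w))
st=bot.get_state();print("mark rel TCP (using slope)",t, t-(t-g)/np.linalg.norm(t-g)*25-st["tool_pos"])
E
```

```text
tipR [570.7 -83.4 142.5] 2.3248497996247863
tipL [572.2 -33.8 140.3] 6.5131698089193115
glR [516.3 -84.  189.1] 2.5990077308746904
glL [515.9 -35.7 189.6] 6.603598235443775
73.27394060878748 slope 40.884304293503625 az 1.3292526143289922
71.6867830911254 slope 40.57703070394906 az 0.6864614427733535
74.86818704491158 slope 41.17514596831966 az 1.9503146505689823
[ 1.5 49.5 -2.2] 49.612859307444985
mark rel TCP (using slope) [571.5 -58.6 141.4] [ 89.1   2.1 -46.8]
```

```bash
python3 -m creep '[[-0.03,0.03,0,0],[-0.03,0.06,-0.005,0],[-0.02,0.07,-0.01,0],[-0.02,0.07,-0.01,0],[-0.01,0.07,-0.01,0],[0,0.07,-0.01,0],[0,0.05,0,0],[0,0.03,0,0]]'
python3 -m creep '[[0,0,0,-0.05],[0,0,0,-0.06],[0,0,0,-0.06],[0,0,0,-0.047],[0,0,0,0],[0,0,0,0]]'
python3 - <<'E'
from h import *
st=bot.get_state();p=st["tool_pos"];az=-(st["ee_rot"][0]-st["ee_rot"][2]);print(p,st["contact_force"],st["width"],az)
a=np.radians(az);dl=np.array([430.6,267,261])-p
print("tool x,y,z frac",-dl[2]/500,(-dl[0]*np.sin(a)+dl[1]*np.cos(a))/500,(dl[0]*np.cos(a)+dl[1]*np.sin(a))/500)
E
```

```text
time: 12.97
tool_pos: [440.1, 167.2, 259.5]
ee_rot: [-176.3, 89.8, -175.9]
contact_force: [0.7, 0.5, -1.9]
width: 48.8
time: 13.47
tool_pos: [441.1, 163.3, 259.8]
ee_rot: [-171.1, 89.9, -151.5]
contact_force: [-0.4, -0.6, -0.6]
width: 49.1
[441.0515383  163.28914081 259.80196712] [-0.38372337 -0.63572658 -0.57257302] 49.05980384724473 19.557895638365522
tool x,y,z frac -0.0023960657592482447 0.20245175159146497 0.04973928173007191
```

```bash
python3 -m creep '[[0,0.03,0,0],[0,0.05,0,0],[0,0.06,0,0],[0,0.04,0,0],[0,0.02,0.01,0],[0,0,0.01,0],[0,0,0,0],[0,0,0,0]]'
python3 - <<'E'
from h import *
st=bot.get_state();p=st["tool_pos"];az=-(st["ee_rot"][0]-st["ee_rot"][2]);print(p,st["contact_force"],st["width"],az)
snap("side","d13");crop("pics/d13.png","pics/d13c.png",250,30,410,180,5)
snap("scene","s13");crop("pics/s13.png","pics/s13c.png",340,120,500,280,4)
E
```

```text
time: 14.13
tool_pos: [418.4, 259.4, 260.7]
ee_rot: [-114.4, 89.9, -94.9]
contact_force: [-0.1, -0.0, -1.9]
width: 48.9
[418.44846824 259.38942129 260.72481123] [-0.09581406 -0.02425903 -1.9285886 ] 48.93280174264554 19.49262372881637
```

View pics/d13c.png

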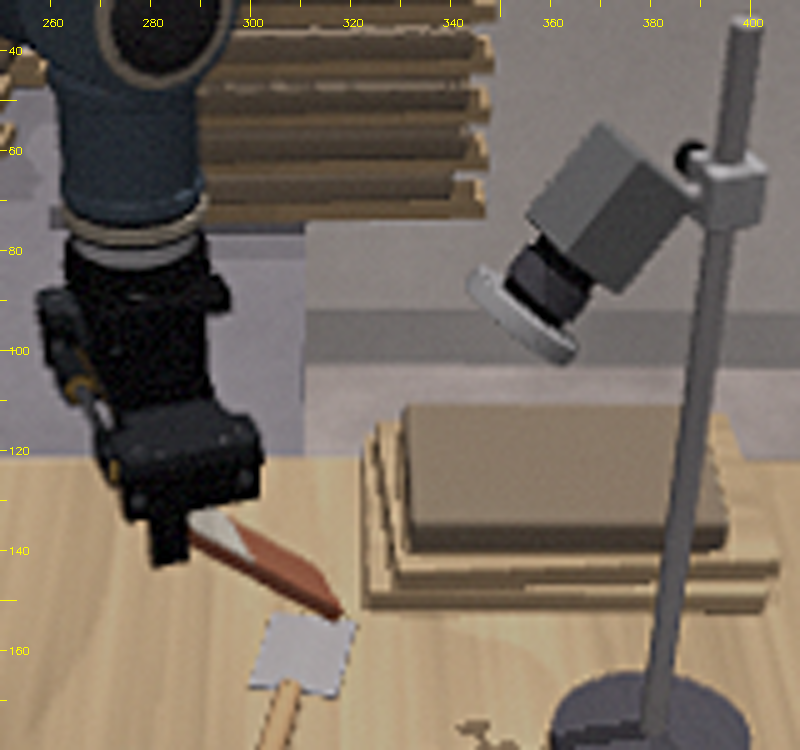

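View pics/s13c.png

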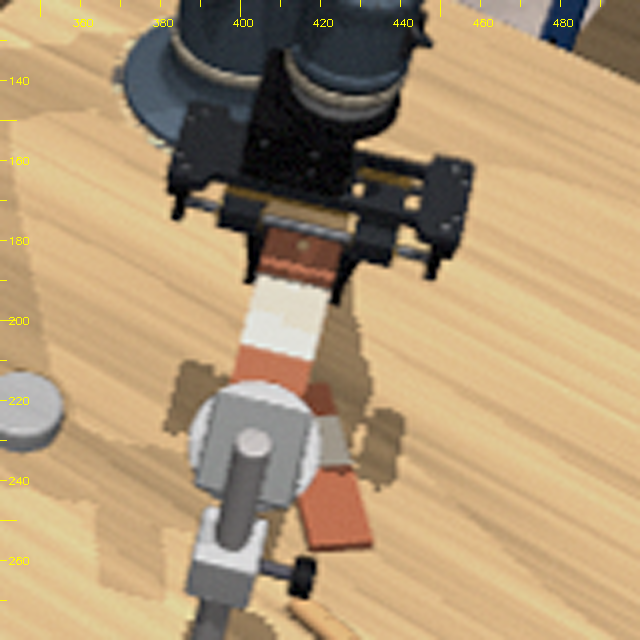

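```bash
python3 -m creep '[[0,0.003,0.014,0],[0,0.003,0.014,0],[0,0,0,0],[0,0,0,0],[0,0,0,0]]'
python3 - <<'E'
from h import *
np.set_printoptions(precision=1,suppress=True)
st=bot.get_state();p=st["tool_pos"];az=-(st["ee_rot"][0]-st["ee_rot"][2])%360;print(p,st["contact_force"],st["width"],az)
R=Rn.from_euler("xyz",st["ee_rot"],degrees=True).as_matrix()
mark=p+R@[47,1,89];F=np.array([514.5,296.7,214]);L=np.array([624,335.5,352]);print("mark",mark,mark-F)
s=snap("scene","s14");d=snap("side","d14")
for n,D,im in(("scene",s,"s14"),("side",d,"d14")):
    I=cv2.imread(f"pics/{im}.png")
    I=cv2.resize(I,None,fx=4,fy=4,interpolation=cv2.INTER_CUBIC)
    for P,c in((mark,(255,0,0)),(F,(0,255,0)),(L,(0,255,255))):
        u=proj(D,P)[0];print(n,u);cv2.circle(I,tuple(int(v*4+2) for v in u),5,c,2)
    # ring circle
    a=np.radians(19.5);yv=np.array([-np.sin(a),np.cos(a),0]);xv=np.array([np.cos(a)*np.cos(np.radians(40)),np.sin(a)*np.cos(np.radians(40)),-np.sin(np.radians(40))])
    t=np.linspace(0,2*np.pi,60);C=L+38*(np.outer(np.cos(t),yv)+np.outer(np.sin(t),xv))
    for u in proj(D,C): cv2.circle(I,tuple(int(v*4+2) for v in u),1,(0,0,255),-1)
    x0,y0=(350,140) if n=="scene" else (260,30)
    cv2.imwrite(f"pics/{im}c.png",I[y0*4:(y0+145)*4,x0*4:(x0+150)*4])
E
```

```text
time: 14.65
tool_pos: [429.5, 268.5, 260.9]
ee_rot: [-163.4, 90.0, -143.7]
contact_force: [-0.3, 0.4, -1.8]
width: 49.0
[429.5 268.5 260.9] [-0.3  0.4 -1.8] 48.978078632941134 19.67318982990554
mark [513.  299.4 213.9] [-1.5  2.7 -0.1]
scene [405.3 229.7]
scene [404.1 229.5]
scene [403.1 230.9]
side [313.5 141.7]
side [314.  142.2]
side [352.3  94.9]
```

View pics/s14c.png

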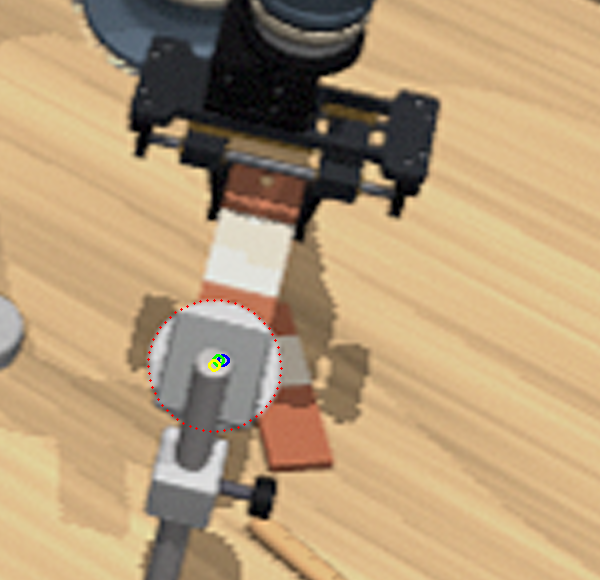

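View pics/d14c.png

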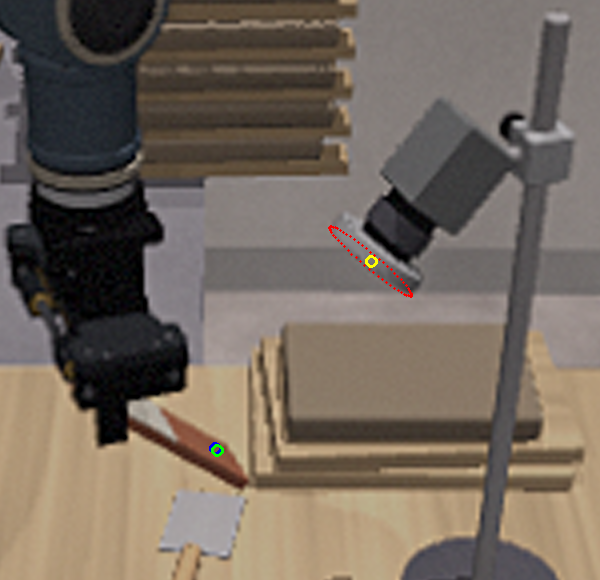

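```bash
python3 -m creep '[[-0.005,-0.004,0.004,0],[0,0,0,0],[0,0,0,0],[0,0,0,0],[0,0,0,0],[0,0,0,0],[0,0,0,0]]'
python3 - <<'E'
from h import *
snap("side","d15")
st=bot.get_state();print(st["time"],st["tool_pos"],st["qd"].round(2),st["width"],st["contact_force"])
E
```

```text
time: 15.33
tool_pos: [432.0, 267.5, 263.5]
ee_rot: [115.1, 90.0, 134.8]
contact_force: [0.9, -0.2, -2.0]
width: 48.9
15.3833 [431.98995892 267.45594961 263.49127325] [-0.05 -0.14  0.12 -0.15  0.04 -0.02  0.12] 49.03032649966406 [-0.35686606 -0.16148303 -2.23317191]
```

View pics/d15.png

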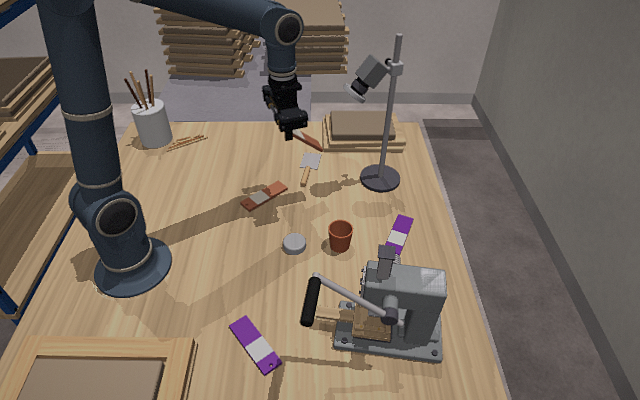

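The lever is up at (311,302). The cup (340,235), tin (293,243), scraper (310,165) and spare tile (264,196) are where they were at the start, and the tile is held steady below the lens. I'm handing in.

```bash
python3 -c "
from bench import bot
print(bot.close_job())"
```

```text
the job is handed in; nothing more can be done
None
```

I stamped the tile and handed the job in at about 15.4 s, with the tile held still in front of the inspection camera. The hand-in gave no verdict.

- **Stamping:** I pushed the lever to its stop (25 N on the tool, handle at its bottom height) and rode it back up. The last picture shows it up. I had no direct reading of the lever angle or the stamp force.
- **Tilting:** I drew the tile straight out of the press. I then eased the grip so the stamped end drooped onto the bench at about 40°, and re-gripped at 50 N.
- **Final pose:** By my measurements the tile slopes 40.9° and points within about 1° of the camera's direction. The stamped spot is within about 5 mm of the focus point.
- **Other objects:** In the last picture the cup, tin, scraper and spare tile are where they were. I saw no sign of anything touching the camera.
- **Disagreement:** My lens model sat about 1 pixel (3 mm) off the ring light in the side view. I corrected for it with a 2–3 mm nudge at the end, but did not re-measure the stamped spot after that.

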